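# Load the blue reagent cartridge through the latched bay gate

## Task

Squeeze the red thumb lever against the black grip post to lift the latch bar out of its catch and swing the gate of the reagent bay wide open, so that its pocket comes out from under the hood. Then take the blue-lidded cartridge from the rack, lower it (do not drop it) upright into the gate's pocket until it stands on the pocket floor, and swing the gate fully shut again so that the latch bar rests in its catch. Do not let the blue cartridge topple, and leave the other two cartridges, the jar and the beaker where they are.

Things in the scene. Friction and masses are not known exactly. Their poses are not given: they have to be found in the camera images.
- bay: fixed cream reagent bay; origin at bench level on the gate's hinge line, z up, x into the bay, y along the shut gate from hinge to latch. mm: hood (roof) x 30-94, y -20 to 270, z 128-140; housing behind, x 95-275, y -30 to 280, to z 185; cheeks beside the gate x 10-95, y -30 to -8 and 230-274, to z 128
- catch (a point): top of the steel catch fixed on the bay, at x -23, y 248, z 102 mm in the bay's axes; it spans x -60 to 11, y 235 to 262 mm. Its upright tooth (x -27 to -19) holds the latch bar; a ramp on its outer side lifts the bar when the gate is pushed shut
- gate (a joint): angle of the gate about its upright hinge, 0 = shut, grows as it opens (anticlockwise seen from above) to its stop at 1.7 rad; it has a little friction and stays where it is left. The gate is a blue-grey panel 8 mm thick, 220 mm long from the hinge, z 14 to 115 mm, 0.6 kg
- latch (a joint): angle of the latch bar with its red thumb lever about a level pivot across the gate, 0 = bar level (in the catch if the gate is shut), stop at 0.42 rad; above about 0.18 rad the bar clears the catch. Its own weight drops it back; about 1 N on the lever lifts it
- gate_hinge (a point): point on the gate's hinge line at bench level, with the axes of the gate, which turn with it: x = from the panel towards the pocket side, y = from the hinge along the gate to the latch, z up. When shut they are the bay's axes
- grip_post (a point): top centre of the black grip post fixed on the gate, at x -12, y 128, z 165 mm in the gate's axes; the post is 14 (x) x 10 (y) mm and stands 50 mm above the panel's top edge
- lever_tip (a point): top centre of the red thumb lever, 12 (x) x 10 (y) mm, at rest upright at x -12, y 165, z 165 mm in the gate's axes; its pivot is 70 mm below. Squeezing it towards the grip post (towards the hinge) lifts the bar; post and lever measure 47 mm over their outer faces at rest, about 25 mm with the bar lifted. Keep squeezing until the bar has passed the catch
- bar_end (a point): free end of the steel latch bar (10 mm round), 100 mm from its pivot; at rest at x -12, y 265, z 95 mm in the gate's axes
- pocket (a point): centre of the floor of the white pocket on the gate, at x 33, y 60, z 20 mm in the gate's axes, which it shares. A cartridge stands in it with its 50 mm side along x: panel (to z 115) and back plate (50 wide, 6 thick, to z 108) are 58 mm apart, so fingers fit only at the y sides, where two lips 10 mm high are 48 mm apart. Under the hood when the gate is shut
- rack: fixed aluminium rack, base 60 (x) x 146 (y) x 6 mm, origin at the centre of its underside; three stalls at y -47, 0, 47 mm between dividers 5 mm thick, 50 long (x), to z 98 mm. A cartridge stands in each with its 50 mm side along the rack's x, 3 mm from the dividers, so it can be gripped only across that side, from the open x ends
- cart_blue: reagent cartridge, an upright rigid white block with blue lid and blue band, 50 (its x) x 36 (its y) x 90 high mm, about 0.15 kg, same either way round; origin at the centre of its underside. This is the one to load
- cart_orange: reagent cartridge, an upright rigid white block with orange lid and orange band, 50 (its x) x 36 (its y) x 90 high mm, about 0.15 kg, same either way round; origin at the centre of its underside; leave in the rack
- cart_green: reagent cartridge, an upright rigid white block with green lid and green band, 50 (its x) x 36 (its y) x 90 high mm, about 0.15 kg, same either way round; origin at the centre of its underside; leave in the rack
- jar: amber glass jar, 54 mm across, 85 high, origin at the centre of its underside; leave alone
- beaker: clear beaker, 56 mm across, 75 high, origin at the centre of its underside; leave alone
Not all that is in view belongs to the job. What is shaped like the cart_blue but pink is not meant.

How it is judged:
On the way, in this order (a step that is already met when the one before it is completed fails the run):
1. the latch bar is lifted clear of the catch while the gate is still shut (value of joint latch above 0.15 rad and value of joint gate below 0.15 rad), for 0.05 s.
2. the gate is swung wide open (more than 1.1 rad) (value of joint gate above 1.1 rad), for 0.2 s.
3. the blue cartridge stands upright on the pocket floor while the gate is open (horizontal distance between cart_blue and pocket below 0.012 m and z of cart_blue in the frame of pocket between -0.004 and 0.004 m and angle between cart_blue's own z axis and vertical below 0.1 rad and value of joint gate above 0.6 rad), for 0.2 s.
At the end, for the whole second after the job is handed in: gate shut (under 0.05 rad) with the latch bar down in its catch (under 0.05 rad); the blue cartridge at rest on the pocket floor, within 12 mm of its centre, within 4 mm of its height and within 0.1 rad of upright; the other cartridges, jar and beaker within 20 mm of where they began (value of joint each of gate, latch below 0.05 rad and horizontal distance between cart_blue and pocket below 0.012 m and z of cart_blue in the frame of pocket between -0.004 and 0.004 m and angle between cart_blue's own z axis and vertical below 0.1 rad and linear speed of cart_blue below 0.02 m/s and distance of each of cart_orange, cart_green, jar, beaker from where it was at the start of the episode below 0.02 m); the robot touches nothing.
It fails at once if the blue cartridge is dropped into the pocket (faster than 0.6 m/s there) (horizontal distance between cart_blue and pocket below 0.02 m and z of cart_blue in the frame of pocket below 0.08 m and linear speed of cart_blue above 0.6 m/s).
It fails at once if the blue cartridge topples (more than 1 rad from upright) (angle between cart_blue's own z axis and vertical above 1 rad).
It fails at once if another cartridge, the jar or the beaker is moved more than 20 mm (distance of any of cart_orange, cart_green, jar, beaker from where it was at the start of the episode above 0.02 m).
It also fails if it takes over 72 s, if anything falls off the work surface, if the arm or the gripper's body presses on something with over 40 N, if the wrist force passes 120 N, or if a joint passes its speed limit or range.

## Robot

A 7-joint arm with a two-finger parallel gripper is mounted at the origin on the work surface. World frame = base frame: x ahead of the robot, y to its left, z up, the work surface at z = 0. Lengths are in m, angles in rad, forces in N, time in s.
With the tool pointing down it reaches from about 0.4 to 0.85 m from the base axis. Payload 4.5 kg.
Tool frame: the origin (TCP) lies on the centre line of the jaws, within the pads' length; the fingertips stand 17 mm ahead of it and the grasp point (between the pads) lies 2 mm behind it; z points along the fingers, y is the direction in which the jaws open and shut (so a half turn about z gives the same grasp; the last joint's range is limited). The gripper opens to 88 mm and grips with 3 to 60 N. Pads are 18 mm wide; open, the fingers measure 123 mm over their backs; the gripper's body (75 mm by 187 mm) begins 45 mm behind the grasp point.
Start: joints at [1.158, 0.689, -0.195, 1.565, 0.157, 0.902, -0.215], TCP at [0.27, -0.564, 0.256] pointing down, gripper open.
Joint ranges: [-3.01, 3.01], [-0.46, 2.08], [-1.47, 1.51], [0.13, 2.56], [-1, 4.14], [0.04, 2.09], [-2.66, 2.66]. Speed limits (rad/s): [2.57, 2.57, 3.14, 3.14, 3.14, 3.14, 3.14].

## Interface

Orientations are given as a unit quaternion [w, x, y, z].
In Python, from workcell import env gives the robot as it stands. Calls block until the motion is done:
- env.reach(position, orientation): joint-space move of the TCP to a pose.
- env.servo_line(position, speed=0.15, rotation=None, max_force=None): straight line of the TCP; rotation=None keeps the orientation; speed is the mean speed in m/s. With max_force (N) it stops when the force on the tool has changed by that much, and returns True; else False.
- env.set_joints(angles): joint-space move.
- env.command_gripper(opening): finger opening in m; the grip force is fixed at half the most; returns when the fingers have stopped.
- env.sleep(seconds).
- env.inverse_kinematics(position, orientation): joint angles nearest the present ones, or None.
- env.capture(name): name is "scene" or "top" or "wrist"; returns a dict with "image" (420x560x3 uint8, red, green, blue), "vertical_fov" (degrees; the focal length in pixels is half the picture's height over the tangent of half this angle, whatever the lens; pixels are square), "cx", "cy" (the principal point, pixels), "rvec" (rotation vector, rad) and "tvec" (3), from world to camera coordinates, as OpenCV has them. Camera axes: x right, y down, z forward; pixel columns grow to the right and rows downward; lengths in m; the calibration is good to about 2 mm. A picture is of the moment at which its call begins. There is no depth.
A pose or a line that the arm cannot do raises env.PlanningError and nothing moves.
- env.job_done(): hands the job in, once; it reports no verdict.
Trained networks look in a picture, given as the dict that the camera call returned (one of the last four; its "shot" number tells which), for a name from the list of things; names that differ only in an ending like _2 or _b are one class to them, and where a whole thing is asked for, a point or a joint stands for the part that bears it (a point fixed in the world has none). Each returns a list of dicts, best first, with "p" (0 to 1); they miss things now and then, are a little off and sometimes report something else, mostly with a low value. They report only what shows in the picture. A call takes as long as a camera call. They do not tell look-alikes from the thing itself.
- env.find_in(picture, target): "point" ([x, y, z] in m, in world coordinates, good to about 4 mm: the middle of the surface that is visible of it).
- env.place_of(picture, target): "point" ([x, y, z] in m, in world coordinates, good to about 4 mm: a listed point, or the origin of a listed thing).
Readings, each from a call of its own:
- env.get_clock(): time.
- env.get_joint_positions(): joint angles.
- env.get_qvel(): joint speeds.
- env.get_joint_efforts(): joint torques, N m.
- env.get_position(): TCP position.
- env.get_tcp_rot(): TCP orientation.
- env.get_force(): force on the tool from outside, world axes, zero at the start.
- env.get_ft_torque(): the same for the moment, N m.
- env.get_grip_width(): finger opening in m.
Only numpy, scipy, OpenCV 4.12 (cv2) and the standard library are available. Lean on these libraries where they do the work, as an engineer would, in place of code of your own. Each camera call takes 0.05 s, during which the arm holds its last target. There are 200 camera calls.

## Working session

There is one attempt and no reset: what is moved stays moved. The work goes in short steps, each a Python script; the robot and the scene stay as the last script left them, time stands still between calls to the robot, and variables do not carry over. Pictures are saved under pics/ and viewed, about 8 in all and at most 12, crops included, and the job is handed in when it is done.

```bash
ls; mkdir -p pics; cat > h.py <<'E'
from workcell import env
import numpy as np, cv2
from scipy.spatial.transform import Rotation as R
def K(p):
    f=p["image"].shape[0]/2/np.tan(np.radians(p["vertical_fov"])/2)
    return np.array([[f,0,p["cx"]],[0,f,p["cy"]],[0,0,1]])
def proj(p,X):
    return cv2.projectPoints(np.array(X,float).reshape(-1,1,3),np.array(p["rvec"],float),np.array(p["tvec"],float),K(p),None)[0].reshape(-1,2)
def save(p,n): cv2.imwrite("pics/"+n,p["image"][...,::-1])
def down(yaw): # tool z down, jaw axis y at angle yaw in the world xy plane
    y=np.array([np.cos(yaw),np.sin(yaw),0]); z=np.array([0,0,-1.])
    q=R.from_matrix(np.c_[np.cross(y,z),y,z]).as_quat()
    return [q[3],q[0],q[1],q[2]]
E
python3 - <<'E'
from h import *
T=["bay","catch","gate_hinge","grip_post","lever_tip","bar_end","pocket","rack","cart_blue","cart_orange","cart_green","jar","beaker"]
ims=[]
for c in ["scene","top"]:
    p=env.capture(c); save(p,c+"0.png"); print(c,p["vertical_fov"],p["rvec"],p["tvec"])
    for t in T:
        for r in env.place_of(p,t)[:3]: print(t,np.round(r["point"],3),round(r["p"],2),proj(p,r["point"]).round()[0])
print(env.get_clock())
E
```

```text
pics
scene 49.704634842984014 [ 0.74918362  2.60800977 -1.10713424] [ 0.4777463  -0.10012711  1.28934547]
bay [0.655 0.233 0.003] 0.68 [302. 347.]
catch [0.406 0.233 0.102] 0.98 [405. 262.]
gate_hinge [0.529 0.23  0.166] 0.63 [361. 267.]
grip_post [0.529 0.232 0.165] 0.89 [361. 268.]
grip_post [ 0.504 -0.336  0.01 ] 0.6 [234. 165.]
lever_tip [0.494 0.239 0.161] 0.77 [378. 264.]
lever_tip [ 0.474 -0.251  0.002] 0.57 [259. 180.]
bar_end [0.392 0.246 0.099] 0.56 [414. 264.]
pocket [ 0.503 -0.341  0.01 ] 0.5 [234. 164.]
rack [ 0.488 -0.296  0.001] 0.95 [246. 173.]
cart_blue [ 0.474 -0.253  0.006] 0.7 [258. 178.]
cart_blue [ 0.348 -0.208 -0.   ] 0.59 [305. 173.]
cart_blue [ 0.53  -0.153 -0.001] 0.57 [259. 209.]
cart_orange [ 0.501 -0.341  0.006] 0.69 [235. 164.]
cart_green [ 0.49  -0.294  0.006] 0.7 [246. 172.]
jar [ 0.676 -0.208 -0.   ] 0.64 [199. 217.]
beaker [ 0.403 -0.108 -0.003] 0.93 [309. 201.]
top 53.8042569046452 [ 2.16966245 -2.13650517  0.09338855] [-0.03041312  0.53074017  0.90664189]
bay [0.659 0.232 0.002] 0.91 [174. 153.]
bay [0.659 0.232 0.   ] 0.58 [175. 153.]
catch [0.407 0.229 0.102] 0.66 [157. 261.]
gate_hinge [0.659 0.232 0.002] 0.8 [174. 153.]
gate_hinge [0.49  0.232 0.164] 0.55 [147. 218.]
grip_post [0.527 0.233 0.163] 0.76 [148. 200.]
lever_tip [0.494 0.232 0.164] 0.83 [147. 216.]
bar_end [0.396 0.243 0.093] 0.85 [151. 266.]
pocket [0.598 0.275 0.021] 0.66 [153. 177.]
rack [ 0.486 -0.298 -0.002] 0.59 [400. 229.]
cart_blue [ 0.352 -0.209 -0.   ] 0.87 [361. 288.]
cart_blue [ 0.475 -0.253  0.012] 0.73 [382. 234.]
cart_blue [ 0.53  -0.146  0.001] 0.6 [334. 209.]
cart_orange [ 0.503 -0.343  0.007] 0.8 [420. 222.]
cart_green [ 0.488 -0.292  0.008] 0.96 [398. 228.]
jar [ 0.677 -0.209  0.001] 0.79 [361. 148.]
jar [0.53  0.234 0.165] 0.54 [147. 198.]
beaker [ 0.405 -0.11  -0.005] 0.93 [317. 263.]
1.4
```

```bash
python3 -c "
import cv2,numpy as np
a=cv2.imread('pics/scene0.png');b=cv2.imread('pics/top0.png');cv2.imwrite('pics/both.png',cv2.resize(np.vstack([a,b]),None,fx=.71,fy=.71) if 0 else np.vstack([a,b])[:, :])"
```

```text
(no output)
```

View pics/scene0.png

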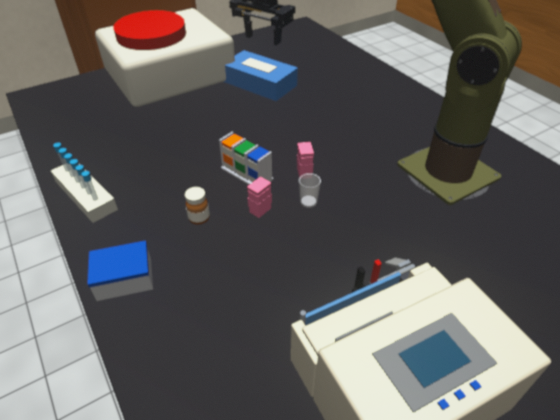

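View pics/top0.png

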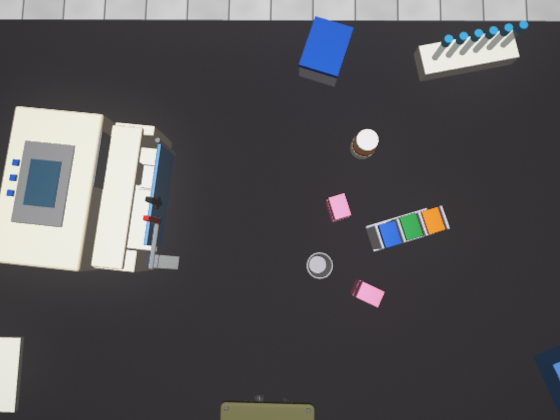

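Candidates for cart_blue in the scene view:
- The blue-lidded block in the rack, at (259,160). The top view shows it at (390,234).
- The pink look-alikes, at (305,160) and (260,197).
- The large blue boxes, at (262,72) and (120,262).

By the description I choose the one in the rack. Next I'll fit the bay frame, check a crop of the rack and check reachability along the arc.

```bash
cat >> h.py <<'E'
def fit(local,world): # planar rigid fit -> (origin xy, yaw of local x axis, residuals)
    L=np.array(local)[:,0]+1j*np.array(local)[:,1]; W=np.array(world)[:,0]+1j*np.array(world)[:,1]
    a=np.angle(np.sum((W-W.mean())*np.conj(L-L.mean()))); t=W.mean()-np.exp(1j*a)*L.mean()
    return np.array([t.real,t.imag]),a,np.abs(t+np.exp(1j*a)*L-W)
def gpt(O,a,th,x,y): # gate-frame point -> world xy
    c,s=np.cos(a+th),np.sin(a+th); return O+np.array([c*x-s*y,s*x+c*y])
E
python3 - <<'E'
from h import *
L=[(-.023,.248)]*2+[(0,0)]+[(-.012,.128)]*2+[(-.012,.165)]*2+[(-.012,.265)]*2+[(.033,.06)]
W=[(.406,.233),(.407,.229),(.659,.232),(.529,.232),(.527,.233),(.494,.239),(.494,.232),(.392,.246),(.396,.243),(.598,.275)]
O,a,r=fit(L,W); print(O,a,r.round(4))
O2,a2,r2=fit([(0,.0),(0,-.047),(0,.047)]*2,[(.489,-.293),(.502,-.341),(.474,-.253),(.488,-.292),(.503,-.343),(.475,-.253)]);print(O2,a2,r2.round(4))
for k in (0,1):
  print([None if (q:=env.inverse_kinematics([*gpt(O,a,th,-.012,.1355),.15],down(a+th+np.pi/2+k*np.pi))) is None else np.round(q,2)[[0,3,5,6]].tolist() for th in np.arange(0,1.7,.4)])
  xy=gpt(O,a,1.6,.043,.06); print(xy,[None if (q:=env.inverse_kinematics([*xy,.1],down(a+1.6+np.pi/2+k*np.pi))) is None else np.round(q,2).tolist()])
p=env.capture("scene"); c=p["image"][110:230,190:350]; cv2.imwrite("pics/crop.png",cv2.resize(c[...,::-1],None,fx=4,fy=4,interpolation=2))
E
```

```text
[0.65753268 0.2341214 ] 1.4884676455120538 [0.0029 0.003  0.0026 0.0007 0.002  0.0038 0.0042 0.0021 0.0037 0.0039]
[ 0.4885     -0.29583333] 0.3048030245902375 [0.0029 0.0007 0.002  0.0039 0.0024 0.0021]
[[0.12, 1.8, 1.19, 1.54], [-0.69, 1.87, 0.61, -2.61], [-0.51, 1.82, 0.6, -2.32], [-0.37, 1.69, 0.65, -2.04], [-0.26, 1.52, 0.76, -1.76]]
[0.61140734 0.17648935] [[-0.44, 0.91, 0.15, 1.65, -0.22, 0.59, -1.78]]
[[-0.36, 1.82, 0.59, -0.88], [-0.19, 1.85, 0.61, -0.53], [-0.01, 1.79, 0.71, -0.17], [0.12, 1.66, 0.85, 0.24], [0.15, 1.49, 0.99, 0.7]]
[0.61140734 0.17648935] [[0.04, 1.01, -0.76, 1.62, 0.86, 0.87, 0.44]]
```

View pics/crop.png

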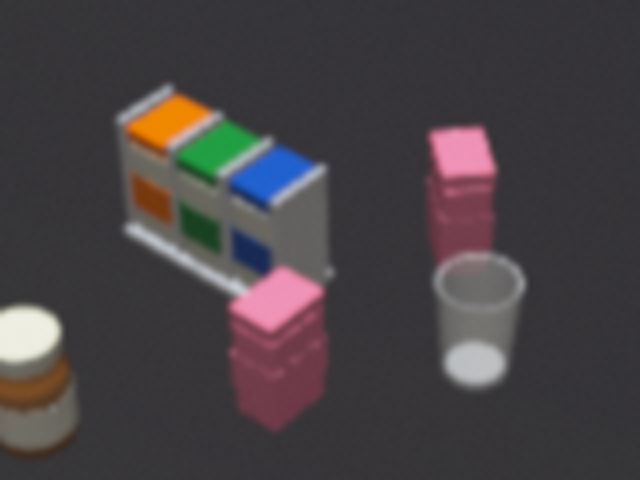

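The crop confirms the blue-lidded cartridge at the near end of the rack, at crop (272,175). The pink decoys stand about 8 cm clear of it. Next I go above the post and lever and take one close look.

```bash
python3 - <<'E'
from h import *
O=np.array([.6575,.2341]);a=1.488
env.reach([*gpt(O,a,0,-.03,.145),.27],down(a+np.pi/2+np.pi))
print(env.get_position(),env.get_clock())
p=env.capture("wrist"); save(p,"w1.png")
L=[];W=[]
D=dict(catch=(-.023,.248),gate_hinge=(0,0),grip_post=(-.012,.128),lever_tip=(-.012,.165),bar_end=(-.012,.265),pocket=(.033,.06),bay=(0,0))
for p in (p,env.capture("top")):
 for t in D:
  for r in env.place_of(p,t)[:1]:
    print(t,np.round(r["point"],4),round(r["p"],2),proj(p,r["point"])[0].round())
    L.append(D[t]);W.append(r["point"][:2])
O,a,r=fit(L,W);print(O,a,r.round(4))
E
```

```text
[0.51102387 0.21509564 0.26990857] 4.3167
catch [0.404  0.2281 0.0983] 0.69 [164. 190.]
gate_hinge [ 6.597e-01  2.357e-01 -6.000e-04] 0.8 [396. 149.]
grip_post [0.5321 0.2336 0.1647] 0.89 [302. 188.]
lever_tip [0.4923 0.2366 0.1641] 0.64 [249. 188.]
bar_end [0.3934 0.2492 0.0943] 0.79 [150. 168.]
pocket [0.6019 0.2701 0.0177] 0.8 [351. 125.]
bay [0.661  0.2355 0.0028] 0.62 [398. 149.]
catch [0.4082 0.2305 0.1019] 0.75 [156. 260.]
gate_hinge [ 0.6577  0.2306 -0.0014] 0.88 [175. 154.]
grip_post [0.5275 0.2317 0.1627] 0.58 [149. 199.]
lever_tip [0.4906 0.2334 0.1641] 0.6 [147. 218.]
bar_end [0.3963 0.2435 0.0959] 0.62 [151. 266.]
pocket [0.5972 0.2764 0.0195] 0.71 [152. 177.]
bay [0.6598 0.2306 0.0015] 0.85 [175. 153.]
[0.6579938 0.233658 ] 1.4863411135917652 [0.0061 0.0027 0.0029 0.001  0.0052 0.0018 0.0035 0.0014 0.0031 0.0021
 0.003  0.0034 0.0061 0.0036]
```

View pics/w1.png

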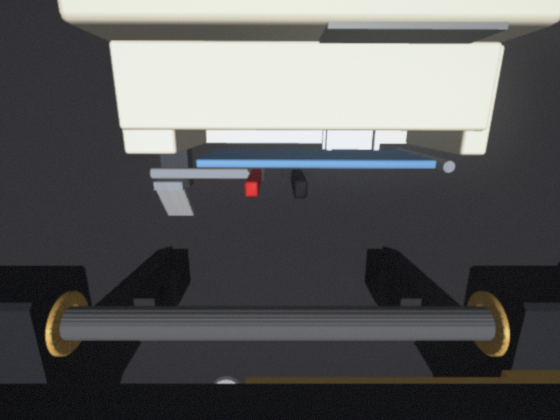

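Picture: lever tip at (252,188), post at (300,188), panel edge level at row 163 and bar at rest in its catch near (165,178). This agrees with the fit to within 1-3 mm, so I squeeze and open.

```bash
cat >> h.py <<'E'
O=np.array([.6578,.2339]);a=1.487
def gpose(th,x=-.012,y=.1355): return gpt(O,a,th,x,y),down(a+th+np.pi/2+np.pi)
def swing(t0,t1,n,speed=.08,**k):
    for th in np.linspace(t0,t1,n+1)[1:]:
        xy,q=gpose(th); h=env.servo_line([*xy,.15],speed=speed,rotation=q,**k)
        if h: return th
E
python3 - <<'E'
from h import *
xy,q=gpose(0)
env.reach([*xy,.23],q)
print(env.servo_line([*xy,.15],speed=.12,max_force=15), env.get_position())
env.command_gripper(.022)
print("grip",env.get_grip_width(),env.get_force(),env.get_clock())
p=env.capture("scene")
for t in ("lever_tip","bar_end","grip_post"): print(t,[np.round(r["point"],3) for r in env.place_of(p,t)[:1]])
swing(0,.3,2)
print(env.get_position(),env.get_grip_width(),env.get_force(),env.get_clock())
save(env.capture("scene"),"s2.png")
E
```

```text
False [0.52229495 0.2335627  0.15087548]
grip 0.029172520773165005 [-4.68237228 -0.16879558 -0.41554302] 7.175
lever_tip [array([0.522, 0.237, 0.158])]
bar_end [array([0.402, 0.244, 0.138])]
grip_post [array([0.527, 0.23 , 0.166])]
[0.52690875 0.19170099 0.14957379] 0.028877235255109303 [-5.09551166 -0.24957132 -0.37253525] 8.1917
```

View pics/s2.png

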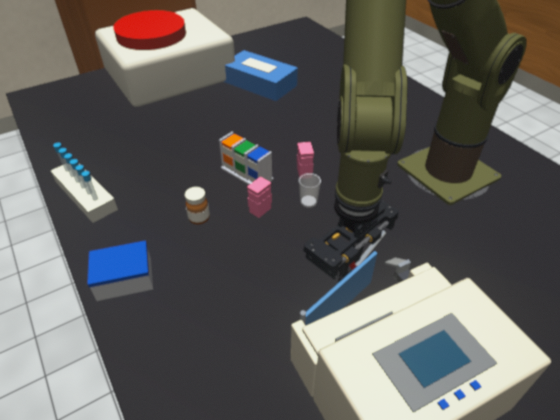

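The gate has left the frame, with its panel running (305,312)-(375,262), and the bar is lifted clear of the catch. I continue to 1.6 rad.

```bash
python3 - <<'E'
from h import *
swing(.3,1.6,7,speed=.12)
print(env.get_position(),env.get_grip_width(),env.get_force().round(1),env.get_clock())
xy,q=gpose(1.6)
env.command_gripper(.075); env.servo_line([*xy,.24],speed=.2)
u=np.array([np.cos(.305),np.sin(.305)]); c=np.array([.4744,-.251])
for k in (0,1):
    print(env.inverse_kinematics([*c,.065],down(.305+k*np.pi)))
env.reach([*c,.22],down(.305))
D=dict(gate_hinge=(0,0),grip_post=(-.012,.128),lever_tip=(-.012,.165),bar_end=(-.012,.265),pocket=(.033,.06))
L=[];W=[]
for v in ("top","scene"):
 p=env.capture(v); 
 if v=="top": save(p,"t3.png")
 for t in D:
  for r in env.place_of(p,t)[:1]:
    print(v,t,np.round(r["point"],4),round(r["p"],2))
    if np.linalg.norm(r["point"][:2]-gpt(O,a,1.6,*D[t]))<.02: L.append(D[t]);W.append(r["point"][:2])
f=fit(L,W);print(f[0],f[1]-a,f[2].round(4))
p=env.capture("wrist"); save(p,"w3.png")
for t in ("cart_blue","cart_green","cart_orange","rack"):
  for f in (env.place_of,):
    for r in f(p,t)[:2]: print(t,np.round(r["point"],4),round(r["p"],2),proj(p,r["point"])[0].round())
print(env.get_clock())
E
python3 -c "
import cv2,numpy as np
cv2.imwrite('pics/j3.png',cv2.resize(np.hstack([cv2.imread('pics/t3.png')[80:330,100:420],cv2.imread('pics/w3.png')[85:335,100:420]]),None,fx=1.25,fy=1.25))"
```

```text
[0.66320966 0.0954979  0.14965428] 0.028623469598774907 [-1.3 -6.7  1.1] 10.75
[ 0.67087253  0.91729872 -0.45761197  1.95183052  0.86411739  0.47938441
 -0.11968529]
[ 1.03523788  1.23636465 -1.25887583  1.93317288  1.34749875  1.17296914
  2.64691838]
top gate_hinge [0.6588 0.2314 0.0016] 0.79
top grip_post [0.6582 0.1067 0.1658] 0.97
top lever_tip [0.6582 0.0668 0.1665] 0.66
top bar_end [ 0.6558 -0.0323  0.0951] 0.74
top pocket [0.6178 0.1781 0.02  ] 0.73
scene grip_post [0.6602 0.1013 0.1638] 0.75
scene lever_tip [0.6646 0.0714 0.1631] 0.72
scene bar_end [ 0.6548 -0.03    0.0983] 0.76
scene pocket [0.6235 0.1772 0.0189] 0.82
[0.65713089 0.23389384] 1.5993308617845137 [0.003  0.004  0.0025 0.0016 0.0038 0.0045 0.0054 0.0014 0.003 ]
cart_blue [ 0.5274 -0.148  -0.0019] 0.85 [355. 105.]
cart_blue [ 3.487e-01 -2.092e-01  2.000e-04] 0.82 [173. 110.]
cart_green [ 0.4871 -0.2962  0.007 ] 0.77 [275. 226.]
rack [ 0.4872 -0.2996 -0.003 ] 0.79 [274. 226.]
14.4833
```

View pics/j3.png

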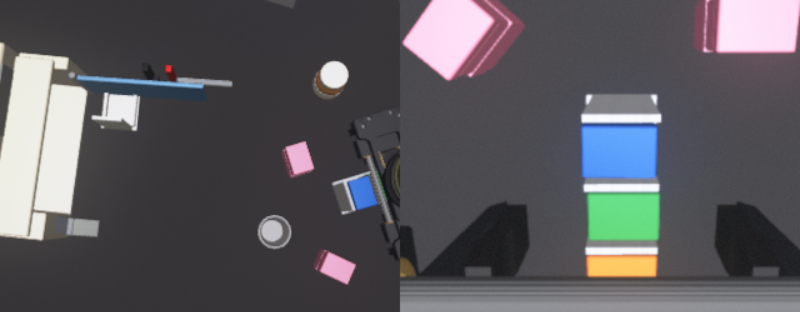

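Gate open at about 1.60 rad. In the left picture the pocket is clear of the hood at (120,110). In the right picture the blue lid sits centred between the fingers at about (620,150). I grasp it across the rack's x, lift it and set it on the bench so I can regrip across the 36 mm side.

```bash
cat >> h.py <<'E'
def back(p,uv,z): # pixel -> world point on plane z
    Rm=cv2.Rodrigues(np.array(p["rvec"],float))[0]; t=np.array(p["tvec"],float).reshape(3)
    d=Rm.T@np.linalg.inv(K(p))@[*uv,1]; C=-Rm.T@t
    return C+d*(z-C[2])/d[2]
def blob(p,lo,hi,zs): # corners (min-area box) of the largest HSV blob on plane zs
    m=cv2.inRange(cv2.cvtColor(p["image"],cv2.COLOR_RGB2HSV),lo,hi)
    c=max(cv2.findContours(m,0,2)[0],key=cv2.contourArea)
    P=np.array([back(p,x[0],zs)[:2] for x in c.astype(float)])*1000
    (x,y),(w,h),ang=cv2.minAreaRect(P.astype(np.float32)); return np.array([x,y])/1000,(w,h),ang
E
python3 - <<'E'
from h import *
p=env.capture("wrist"); c,s,ang=blob(p,(100,120,80),(125,255,255),.096); print(c,s,ang)
c0=np.array([.4744,-.251])
if np.linalg.norm(c-c0)<.012: c0=.7*c+.3*c0
print(c0)
env.servo_line([*c0,.16],speed=.25)
print(env.servo_line([*c0,.068],speed=.1,max_force=12),env.get_position(),env.get_force())
env.command_gripper(.04)
print(env.get_grip_width(),env.get_force().round(1))
env.servo_line([*c0,.2],speed=.15)
print(env.get_grip_width(),env.get_force().round(1),env.get_clock())
save(env.capture("scene"),"s4.png")
E
```

```text
[ 0.47321042 -0.25035559] (50.072479248046875, 36.480289459228516) 17.49258041381836
[ 0.47356729 -0.25054891]
False [ 0.47397608 -0.25061675  0.06853044] [-0.06220597  0.24613302 -0.22006314]
0.04984926915557961 [-0.4  0.9  2.7]
0.0495990470526337 [-0.8 -0.1 -1.1] 17.5167
```

View pics/s4.png

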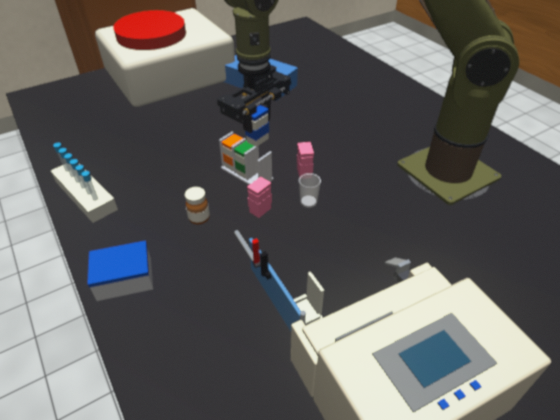

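Blue is held at (258,122), clear of the rack; orange and green are still in their stalls.

```bash
python3 - <<'E'
from h import *
b=np.array([.48,.01]); q=down(.305)
env.reach([*b,.2],q)
env.servo_line([*b,.075],speed=.2)
print(env.servo_line([*b,.060],speed=.03,max_force=4),env.get_position(),env.get_force().round(1))
env.command_gripper(.075)
z=env.get_position()[2]; print("z",z)
env.servo_line([*b,.2],speed=.25)
# look at the pocket from above, off the bay, jaws as for placing
xy,qp=gpose(1.6,.06,.09)
env.reach([*xy,.30],qp)
p=env.capture("wrist"); save(p,"w5.png")
for t in ("pocket","grip_post","lever_tip","gate_hinge","bar_end"):
    for r in env.place_of(p,t)[:1]: print(t,np.round(r["point"],4),round(r["p"],2),proj(p,r["point"])[0].round(), gpt(O,a,1.6,*dict(pocket=(.033,.06),grip_post=(-.012,.128),lever_tip=(-.012,.165),gate_hinge=(0,0),bar_end=(-.012,.265))[t]).round(4))
# overlay of model corners: panel top edge, back plate top
im=p["image"][...,::-1].copy()
for th,col in ((1.6,(0,0,255)),):
  for P,zz in (([(-.004,0),(.004,0),(.004,.22),(-.004,.22)],.115),([(.062,.035),(.068,.035),(.068,.085),(.062,.085)],.108),([(-.019,.123),(-.005,.123),(-.005,.133),(-.019,.133)],.165)):
    pts=proj(p,[[*gpt(O,a,th,*v),zz] for v in P]).round().astype(int); cv2.polylines(im,[pts.reshape(-1,1,2)],True,col,1)
cv2.imwrite("pics/w5o.png",im)
p=env.capture("top")
c=[blob(p,(100,120,60),(125,255,255),.09)]
print([ (np.round(r["point"],4),round(r["p"],2)) for r in env.place_of(p,"cart_blue")[:4]],env.get_clock())
E
```

```text
True [0.48037022 0.00993606 0.06199625] [-0.4  0.1  4.3]
z 0.061735277690883335
pocket [0.6221 0.1769 0.0176] 0.76 [302. 195.] [0.6216 0.1758]
grip_post [0.6632 0.1042 0.1656] 0.8 [235. 282.] [0.6628 0.1054]
lever_tip [0.6601 0.0663 0.167 ] 0.75 [193. 282.] [0.6608 0.0685]
gate_hinge [ 0.6556  0.2398 -0.0011] 0.61 [347. 213.] [0.6578 0.2339]
bar_end [ 0.6555 -0.0264  0.0964] 0.81 [126. 251.] [ 0.6553 -0.0314]
[] 22.4333
```

View pics/w5o.png

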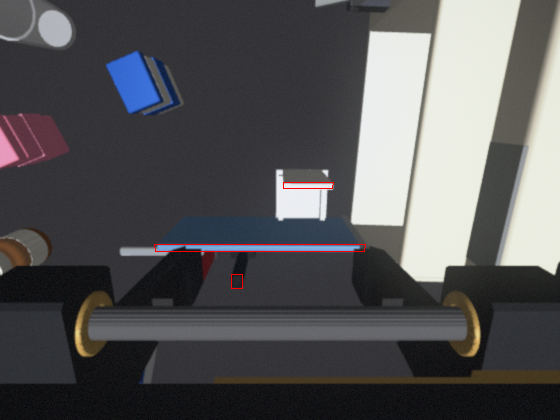

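```bash
python3 -c "
import cv2,numpy as np
a=cv2.imread('pics/w5.png')[160:265,140:380];b=cv2.imread('pics/w5o.png')[160:265,140:380]
cv2.imwrite('pics/z5.png',cv2.resize(np.vstack([a,b])[:,110:],None,fx=5,fy=2.8*1 if 0 else 2.8,interpolation=0) if 0 else cv2.resize(np.hstack([a[:,120:210],b[:,120:210]]),None,fx=4.4,fy=4.4,interpolation=0))"
```

```text
(no output)
```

View pics/z5.png

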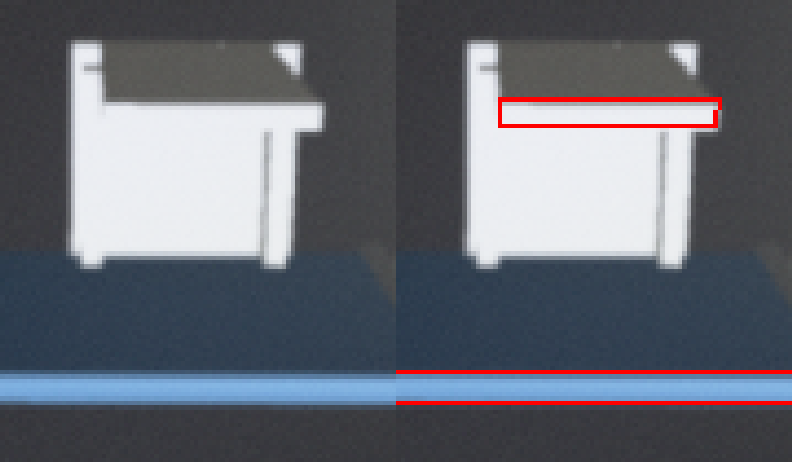

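The overlay agrees with the pocket's back plate at (500-720,115) and the panel to about 1 mm. Next I measure the cartridge's lid on the bench from above and regrip across the 36 mm side, 10 mm off centre so that the gripper body clears the post.

```bash
python3 - <<'E'
from h import *
b=np.array([.48,.01]); yaw=.305+np.pi/2
env.command_gripper(.06)
u=np.array([np.cos(.305),np.sin(.305)])
env.reach([*(b-.01*u),.22],down(yaw))
p=env.capture("wrist"); save(p,"w6.png"); c,s,ang=blob(p,(100,120,80),(125,255,255),.09); print(c,s,ang)
if s[0]<s[1]: ang+=90
ang=np.radians(ang); ang=(ang+np.pi/2)%np.pi-np.pi/2
assert abs(ang-.305)<.08 and np.linalg.norm(c-b)<.01 and abs(max(s)-50)<4
u=np.array([np.cos(ang),np.sin(ang)]); t=c-.01*u
env.servo_line([*t,.16],speed=.2,rotation=down(ang+np.pi/2))
print(env.servo_line([*t,.080],speed=.08,max_force=10),env.get_position())
env.command_gripper(.028); print(env.get_grip_width())
env.servo_line([*t,.25],speed=.2); print(env.get_grip_width(),env.get_force().round(1))
xy,q=gpose(1.6,.043,.06)
env.reach([*xy,.25],q); print(env.get_position(),xy,env.get_clock())
# where is the cartridge against the pocket now
save(env.capture("scene"),"s7.png"); p=env.capture("wrist"); save(p,"w7.png")
print(np.array(env.get_position())[2])
E
python3 -c "
import cv2,numpy as np
cv2.imwrite('pics/j7.png',np.hstack([cv2.resize(cv2.imread('pics/s7.png')[170:350,200:440],(400,300)),cv2.resize(cv2.imread('pics/w7.png'),(400,300))]))"
```

```text
[0.48007382 0.009575  ] (51.30019760131836, 36.16417694091797) 17.64494514465332
False [0.4708146  0.00664445 0.08039625]
0.035597388407346185
0.03600783302903261 [ 0.3 -0.8 -1.1]
[0.61094064 0.17469417 0.24894709] [0.61159013 0.17633571] 27.6917
0.24944562539346896
```

View pics/j7.png

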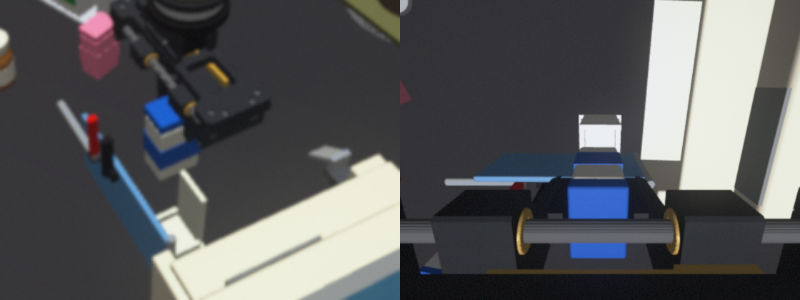

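The cartridge is held upright above the open pocket, in the right half with its lid at (598,215) and the pocket beyond at (600,130). Now I lower it.

```bash
python3 - <<'E'
from h import *
xy,q=gpose(1.6,.043,.06)
print(env.servo_line([*xy,.190],speed=.15,max_force=6),env.get_position(),xy)
print(env.servo_line([*xy,.104],speed=.06,max_force=6),env.get_position(),env.get_force().round(1))
h=env.servo_line([*xy,.096],speed=.02,max_force=4); print(h,env.get_position(),env.get_force().round(1),env.get_clock())
p=env.capture("scene"); save(p,"s8.png")
E
python3 -c "
import cv2
cv2.imwrite('pics/z8.png',cv2.resize(cv2.imread('pics/s8.png')[190:360,220:420],None,fx=3,fy=3))"
```

```text
False [0.61176164 0.17617541 0.19043707] [0.61159013 0.17633571]
False [0.6118233  0.17650336 0.10444224] [-0.3  1.2 -1.4]
True [0.61197853 0.17660445 0.10014455] [-0.9 -0.7  4.1] 30.2417
```

View pics/z8.png

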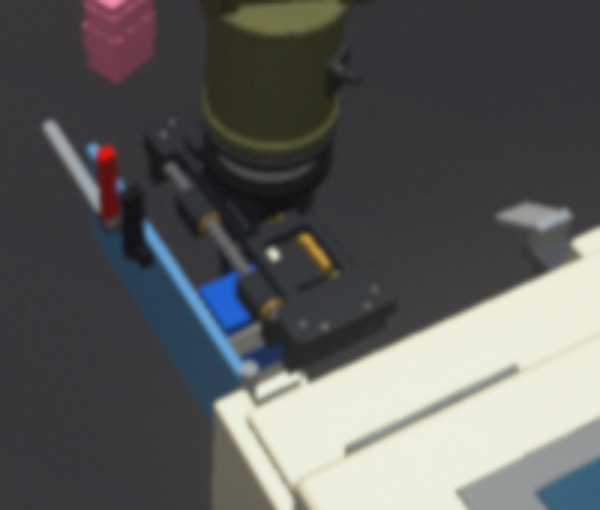

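The cartridge touched down at TCP z 0.1001, which puts its base at 0.0197, the pocket floor height. I release, back off upward, regrip post and lever, and swing shut.

```bash
python3 - <<'E'
from h import *
xy,q=gpose(1.6,.043,.06)
env.command_gripper(.056); env.sleep(.2)
env.servo_line([*xy,.25],speed=.15)
p=env.capture("wrist")
xy,q=gpose(1.6)
env.command_gripper(.088)
env.reach([*xy,.25],q)
p=env.capture("top"); save(p,"t9.png")
print([(t,np.round(r["point"],4),round(r["p"],2)) for t in ("cart_blue","pocket","grip_post") for r in env.place_of(p,t)[:1]])
print(env.servo_line([*xy,.15],speed=.12,max_force=12),env.get_position())
env.command_gripper(.022); print(env.get_grip_width(),env.get_force().round(1))
swing(1.6,.2,7,speed=.09)
print(env.get_position(),env.get_grip_width(),env.get_force().round(1),env.get_clock())
print("stop",swing(.2,0,2,speed=.06,max_force=15),env.get_position(),gpose(0)[0],env.get_force().round(1))
xy,q=gpose(0,-.007); print(env.servo_line([*xy,.15],speed=.03,max_force=8),env.get_position(),env.get_force().round(1),env.get_clock())
p=env.capture("scene"); save(p,"s9.png")
E
python3 -c "
import cv2,numpy as np
cv2.imwrite('pics/j9.png',np.hstack([cv2.resize(cv2.imread('pics/t9.png')[80:290,80:360],(400,300)),cv2.resize(cv2.imread('pics/s9.png')[200:350,260:460],(400,300))]))"
```

```text
[('cart_blue', array([0.625 , 0.1762, 0.0236]), 0.97), ('pocket', array([0.6176, 0.1806, 0.0234]), 0.89), ('grip_post', array([0.6617, 0.1045, 0.1634]), 0.8)]
False [0.66288478 0.0984199  0.1508853 ]
0.028851433391324045 [ 0.6 -5.4  0.6]
[0.52332073 0.20551096 0.14938837] 0.028741985132003343 [-7.3 -2.5 -0.5] 38.5417
stop None [0.52048066 0.23329941 0.14939671] [0.52177107 0.23328323] [-6.8 -0.5 -1.7]
True [0.52037358 0.23365822 0.14932386] [-0.3 -0.5  5. ] 39.5
```

View pics/j9.png

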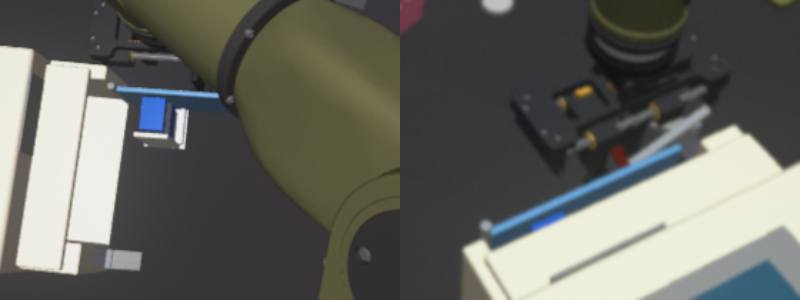

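The cartridge stands in the pocket and the gate is against its shut position. I release, retreat and check the bar.

```bash
python3 - <<'E'
from h import *
env.command_gripper(.07); 
xy,q=gpose(0); y=env.get_position()[:2]
env.servo_line([*y,.27],speed=.2)
D=dict(catch=(-.023,.248),grip_post=(-.012,.128),lever_tip=(-.012,.165),bar_end=(-.012,.265))
xy,q=gpose(0,-.05,.2); env.reach([*xy,.27],q)
p=env.capture("wrist"); save(p,"w10.png"); im=p["image"][...,::-1].copy()
for P,zz in (([(-.004,0),(.004,0),(.004,.22),(-.004,.22)],.115),([(-.017,.22),(-.007,.22),(-.007,.265),(-.017,.265)],.1),([(-.027,.235),(-.019,.235),(-.019,.262),(-.027,.262)],.102)):
    pts=proj(p,[[*gpt(O,a,0,*v),zz] for v in P]).round().astype(int); cv2.polylines(im,[pts.reshape(-1,1,2)],True,(0,0,255),1)
c=proj(p,[*gpt(O,a,0,-.015,.23),.1])[0].astype(int); print(c)
y0=max(c[1]-60,0); x0=max(c[0]-70,0)
A=[cv2.resize(i[y0:y0+120,x0:x0+130],None,fx=3,fy=3,interpolation=0) for i in (p["image"][...,::-1],im)]
cv2.imwrite("pics/z10.png",np.hstack(A))
for v in ("wrist","scene","top"):
  p=env.capture(v)
  for t in D:
    for r in env.place_of(p,t)[:1]: print(v,t,np.round(r["point"],4),round(r["p"],2),gpt(O,a,0,*D[t]).round(4))
print(env.get_clock())
E
```

```text
[245 155]
wrist catch [0.4091 0.2307 0.101 ] 0.66 [0.4087 0.2317]
wrist grip_post [0.5314 0.2349 0.1666] 0.59 [0.5292 0.2327]
wrist lever_tip [0.4953 0.236  0.1661] 0.72 [0.4924 0.2358]
wrist bar_end [0.3943 0.2474 0.0971] 0.64 [0.3927 0.2441]
scene catch [0.4033 0.2353 0.1006] 0.9 [0.4087 0.2317]
scene grip_post [0.5292 0.2292 0.1638] 0.8 [0.5292 0.2327]
scene lever_tip [0.4912 0.2354 0.1616] 0.53 [0.4924 0.2358]
scene bar_end [0.3952 0.2462 0.0965] 0.75 [0.3927 0.2441]
top catch [0.4098 0.2319 0.1001] 0.7 [0.4087 0.2317]
top grip_post [0.5297 0.2323 0.1659] 0.63 [0.5292 0.2327]
top lever_tip [0.4912 0.2325 0.1659] 0.82 [0.4924 0.2358]
top bar_end [0.3942 0.2378 0.0963] 0.57 [0.3927 0.2441]
42.2333
```

The viewer limit is reached, so I check by numbers only. All three views put the bar end at z about 0.097. Resting on the tooth it would be 0.11 or more. They also put it at the shut position, not about 20 mm outside. One last check covers the other things and the cartridge before I hand in.

```bash
python3 - <<'E'
from h import *
env.reach([.50,.02,.33],down(1.487+np.pi/2*3))
B=dict(cart_orange=(.502,-.342),cart_green=(.489,-.293),jar=(.6765,-.2085),beaker=(.404,-.109),cart_blue=gpt(O,a,0,.033,.06),bar_end=gpt(O,a,0,-.012,.265),lever_tip=gpt(O,a,0,-.012,.165))
for v in ("scene","top"):
  p=env.capture(v)
  for t in B:
    c=[r for r in env.place_of(p,t) if np.linalg.norm(r["point"][:2]-B[t])<.04]
    print(v,t,[(np.round(r["point"],3),round(r["p"],2),round(1000*np.linalg.norm(r["point"][:2]-B[t]),1)) for r in c[:1]])
print(env.get_clock(),env.get_force().round(1))
E
```

```text
Traceback (most recent call last):
TypeError: unsupported operand type(s) for -: 'list' and 'tuple'
```

```bash
python3 - <<'E'
from h import *
B=dict(cart_orange=(.502,-.342),cart_green=(.489,-.293),jar=(.6765,-.2085),beaker=(.404,-.109),cart_blue=gpt(O,a,0,.033,.06),bar_end=gpt(O,a,0,-.012,.265),lever_tip=gpt(O,a,0,-.012,.165))
for v in ("scene","top"):
  p=env.capture(v)
  for t in B:
    d=lambda r: 1000*np.linalg.norm(np.array(r["point"][:2])-np.array(B[t]))
    print(v,t,[(np.round(r["point"],3),round(r["p"],2),round(d(r),1)) for r in env.place_of(p,t) if d(r)<40][:1])
print(env.get_clock(),env.get_force().round(1))
E
```

```text
scene cart_orange [(array([ 0.504, -0.339,  0.004]), 0.77, np.float64(3.5))]
scene cart_green [(array([ 0.49 , -0.297,  0.006]), 0.72, np.float64(4.4))]
scene jar [(array([ 0.678, -0.208,  0.002]), 0.89, np.float64(2.0))]
scene beaker [(array([ 0.403, -0.111, -0.001]), 0.55, np.float64(2.0))]
scene cart_blue []
scene bar_end [(array([0.395, 0.249, 0.098]), 0.88, np.float64(5.5))]
scene lever_tip [(array([0.493, 0.237, 0.159]), 0.79, np.float64(1.8))]
top cart_orange [(array([ 0.506, -0.342,  0.01 ]), 0.67, np.float64(3.7))]
top cart_green []
top jar []
top beaker []
top cart_blue []
top bar_end [(array([0.41 , 0.231, 0.101]), 0.61, np.float64(22.0))]
top lever_tip [(array([0.492, 0.232, 0.162]), 0.75, np.float64(3.5))]
43.9333 [-0.   0.2 -0.9]
```

```bash
python3 -c "
from workcell import env
print(env.job_done(),env.get_clock())"
```

```text
the job is handed in; nothing more can be done
the job is handed in; nothing more can be done
```

The job is handed in; the robot's clock last read 43.9 s of the 72 s allowed, and no verdict is reported. I squeezed the lever, opened the gate to about 1.6 rad and took the blue cartridge from the rack. I set it on the bench to regrip it across its 36 mm side, lowered it into the pocket, swung the gate shut and released.

**What the checks showed:**
- **Cartridge:** it touched down at base height 0.0197 m against a floor at 0.020 m. The picture after I released it showed it standing in the pocket.
- **Latch bar:** after release its end read z of about 0.097 m in all three views, and the lever was upright in the shut position.
- **Other things:** orange, green, the jar and the beaker read within 5 mm of where they began.

**What failed or disagreed:**
- **No final look at the latch:** the 12-picture limit stopped me viewing the last close-up, so "bar in its catch" rests on the network readings alone.
- **Last top view:** the arm hid part of it, so green, jar and beaker were found only in the scene view. One bar_end reading there was 22 mm off and matched the catch point instead, so I took it as a mix-up.
- **Cartridge under the hood:** no view found it once the gate was shut, so where it stands now was not checked.
- **Last push shut:** it stopped on its force limit after 0.4 mm, with the force change mostly along world x and z, not in the closing direction.

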